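# Change a spent gas-filter cartridge and hold the fresh one down for fastening

## Robot

A 7-joint arm with a two-finger parallel gripper is mounted at the origin on the work surface. World frame = base frame: x ahead of the robot, y to its left, z up, the work surface at z = 0. Lengths are in m, angles in degrees, forces in N, time in s.
With the tool pointing down it reaches from about 0.425 to 0.95 m from the base axis. Payload 16.7 kg.
Tool frame: the origin (TCP) lies at the very end of the fingers, on their centre line; the grasp point (between the pads) lies 19 mm behind it (manip.grip_point_offset is the z of the grasp point in the tool frame, in m); z points along the fingers, y is the direction in which the jaws open and shut (so a half turn about z gives the same grasp; the last joint's range is limited). The gripper opens to 94 mm and grips with 3 to 60 N. Pads are 16 mm wide; open, the fingers measure 119 mm over their backs; the gripper's body (75 mm by 177 mm) begins 78 mm behind the grasp point.
Start: joints at [-85.686, 24.414, 4.234, 92.017, -1.954, 63.644, -3.845], TCP at [0.15, 0.658, 0.176] pointing down, gripper open.
Joint ranges: [-163.25, 163.25], [-28.42, 122.38], [-70.27, 78.77], [12.13, 141.07], [-58.53, 238.53], [9.26, 117.41], [-156.51, 156.51]. Speed limits (degrees/s): [108.29, 108.29, 136.94, 136.94, 172.46, 172.46, 172.46].

## Interface

Orientations are given as [roll, pitch, yaw] about the fixed x, y, z axes, in that order (R = Rz(yaw) Ry(pitch) Rx(roll)).
In Python, from cell import state, capture, workorder, manip gives the robot as it stands. The module is installed in compiled form; this text tells all that it offers.
- The arm moves only by the tool apply_moves, never from a script. Its argument "deltas" is a list of rows, each a list of 7 numbers: the opening, from 0 (shut) to 1 (fully open), then the shift along the tool's x, y, z in m, then the turn, a rotation vector about the tool's x, y, z in rad. In form: [[fingers, x, y, z, ax, ay, az], ...]. A call has 1 to 8 rows; each row shifts and turns the commanded pose from where the row before left it, along the tool's axes as they then stand; what a row does not reach is not made up. A row lasts 1/10 s, in which the tool goes at most 50 mm and 8.59 degrees, less where a joint would pass 70% of its speed; a pose out of reach is approached as far as the arm can. A call is refused whole if a number of a shift passes 0.05 or a number of a turn 0.15, either way. A call with a gripper value outside its range is refused whole. The fingers move at their own pace and stop on an object; "grip_force" is the grip in N (left out, the last holds). Time passes only in rows, so rows that do not move let the fingers close. It gives the time, the measured TCP pose, the force and the opening at its end, in the units of the state.
- state(): the state, without advancing time (a new reading comes with each control period).
- capture(name): name is "scene" or "top" or "wrist"; returns a dict with "color" (420x560x3 uint8, blue, green, red), "fx", "fy", "cx", "cy" (pixels), "R" (3x3) and "t" (3): a world point X has camera coordinates R X + t; the wrist camera has in their place "tool_from_camera" (4x4, takes a point from camera to tool coordinates, whose origin is the TCP and whose axes are the flange's). Camera axes: x right, y down, z forward; pixel columns grow to the right and rows downward; lengths in m; the calibration is good to about 2 mm. A picture is of the moment at which its call begins: read the wrist's pose just before it. There is no depth.
- workorder.close_job(): hands the job in, once; it reports no verdict.
The state is a dict: "time": time; "q": joint angles; "joint_velocities": joint speeds; "effort": joint torques, N m; "tcp_pos": TCP position; "eef_rot": TCP orientation; "contact_force": force on the tool from outside, world axes, zero at the start; "ft_torque": the same for the moment, N m; "gripper_width": finger opening in m.
Only numpy, scipy, OpenCV 4.12 (cv2) and the standard library are available. Lean on these libraries where they do the work, as an engineer would, in place of code of your own. Each camera call takes 0.05 s, during which the arm holds its last target. There are 200 camera calls.

## Task

The red-capped filter cartridge standing loose in the gas panel is spent (brown indicator): lift it out and stand it in the empty hole of the white stand, then set the fresh red-capped cartridge (green indicator) from the stand in its place on the panel, neither of them dropped or tipped over and the other things left where they are. Finish holding the fresh cartridge upright by its upper half, so that its lock ring stays free, and press it straight down on its sprung seat with a steady force of about 15 N, never ramming it, so that a colleague can screw the ring down. The program finishes while still holding and pressing.

Things in the scene. Friction and masses are not known exactly. Their poses are not given: they have to be found in the camera images.
- spent_mid (a point): spent cartridge: middle, half-way up its axis (z up). Round upright column 140 mm long, 250 g, red cap, brown indicator band round the lower part of its tube; tube and cap 42 mm across. Starts in the open unit of the panel on the sprung seat, its foot 16 mm below the collar's rim (54 mm from rim up to its middle)
- fresh_mid (a point): fresh cartridge: middle, half-way up its axis. Same shape, mass and red cap as the spent one, but a green indicator band. Starts in the first or second hole of the white stand
- fresh_foot (a point): underside of the fresh cartridge, 70 mm below its middle. All cartridges, from the foot up: spigot 34 mm across, 24 mm long (4 mm chamfer at the foot); shoulder 44 mm across, 24 to 31 mm up; loose white knurled lock ring 56 mm across, 36 to 52 mm up; then tube and cap 42 mm across up to 140 mm
- spare_mid (a point): middle of a spare cartridge of another kind: same shape, blue cap, in the other of these two holes of the stand. Bystander
- unit: open connecting unit of the gas panel: grey block 70 x 70 x 20 mm, on it a steel collar 49 mm across, 30 mm high, bore 39 mm. Origin: centre of underside, z up, x along the row of three units (84 mm apart, the open one in any place). The two neighbours hold locked cartridges (blue and yellow caps), so finger room is across the row, along y
- unit_mouth (a point): centre of the collar's mouth, level with its rim, 62 mm above the bench
- seat (a joint): travel of the sprung seat (brass disc 30 mm across, in the bore, 16 mm below the rim at 0), in m: 0 up, 0.008 fully down. It bears a standing cartridge without yielding, begins to sink at about 6 N and sinks 1 mm for every further 2 N; at 0.008 (22 N) the cartridge's shoulder meets the collar
- stand: white plastic cartridge stand, fixed block 262 x 90 x 32 mm with three through holes 39 mm across in a row along its x axis, 84 mm apart. Origin: centre of underside, z up. A cartridge hangs in a hole with its shoulder on the top face, foot 8 mm above the bench. Finger room is across the row, along y
- stand_hole0 (a point): mouth of the first hole (towards the stand's -x end), level with the stand's top, 32 mm above the bench; holds the fresh or the spare cartridge at the start
- stand_hole1 (a point): mouth of the middle hole, same height; holds the other of the two at the start
- stand_hole2 (a point): mouth of the third hole (towards the stand's +x end), same height; empty at the start
- spanner: steel spanner 160 mm long lying on the bench between panel and stand, bystander
- leakfluid: white bottle with red cap, 52 mm in diameter, 135 mm high, standing on the bench right of the stand; origin at the centre of its underside; bystander
- oringbox: blue open box 110 x 80 x 30 mm for seals, on the bench left of the panel; origin at the centre of its underside; bystander
Not all that is in view belongs to the job. What is shaped like the part that bears spent_mid but pink or purple is not meant.

How it is judged (in metres and radians):
On the way:
1. the spent cartridge stands upright and released in a hole of the stand ((distance between spent_mid and stand_hole0 below 0.052 m or distance between spent_mid and stand_hole1 below 0.052 m or distance between spent_mid and stand_hole2 below 0.052 m) and angle between spent_mid's own z axis and vertical below 0.1 rad and contact force between the fingers and spent below 0.1 N), for 0.2 s.
At the end, for the whole second after the job is handed in: Through the last second the fingers press the fresh cartridge on the open unit, its seat sunk 1.5 to 7.5 mm (9 to 21 N), gripped on its upper half, still, upright to 0.08 rad, on axis to 6 mm; the spent one hangs upright, untouched, in a stand hole, its middle within 52 mm of the mouth (all of step 1 and contact force between the arm and spent below 0.1 N and horizontal distance between fresh_mid and unit_mouth below 0.006 m and angle between fresh_mid's own z axis and vertical below 0.08 rad and linear speed of fresh below 0.01 m/s and contact force between the fingers and fresh above 2 N and z of the grasp point in the frame of fresh_mid above 0 m and value of joint seat between 0.0015 and 0.0075 m and contact force between fresh and unit between 9 and 35 N); the arm keeps its last pose, push and grip.
It fails at once if a cartridge is tipped over (more than 0.6 rad) (angle between any of spent_mid, fresh_mid's own z axis and vertical above 0.6 rad).
It fails at once if a cartridge is dropped (moves faster than 0.5 m/s while not held, a fall of over 12 mm) ((linear speed of spent above 0.5 m/s and contact force between the fingers and spent below 0.1 N) or (linear speed of fresh above 0.5 m/s and contact force between the fingers and fresh below 0.1 N)).
It fails at once if a cartridge is rammed into the connecting unit (over 45 N) (contact force between any of fresh, spent and unit above 45 N).
It fails at once if the spare cartridge, spanner, bottle or seal box is shifted by more than 25 mm, or the spare or the bottle is tipped (distance of any of spare_mid, spanner, leakfluid, oringbox from where it was at the start of the episode above 0.025 m or angle between any of spare_mid, leakfluid's own z axis and vertical above 0.3 rad).
It also fails if it takes over 64 s, if anything falls off the work surface, if the arm or the gripper's body presses on something with over 40 N, if the wrist force passes 120 N, or if a joint passes its speed limit or range.

## Working session

There is one attempt and no reset: what is moved stays moved. The work goes in short steps, Python scripts to look and compute and a tool call to move; the robot and the scene stay as the last step left them, time stands still between calls to the robot, and variables do not carry over. Pictures are saved under pics/ and viewed, about 8 in all and at most 12, crops included, and the job is handed in when it is done.

Besides the shell and the picture viewer there is one more tool, called as name(argument=value, ...) on one line, values as JSON. apply_moves: Moves the arm, as the interface text tells. Its arguments: {"type":"object","properties":{"deltas":{"type":"array","items":{"type":"array","items":{"type":"number"}}},"grip_force":{"type":"number"}},"required":["deltas"]}

```bash
mkdir -p pics
cat > h.py <<'E'
import numpy as np, cv2
from cell import state, capture, workorder, manip
from scipy.spatial.transform import Rotation as Ro
def cam(n):
    s=state(); c=capture(n)
    if n=="wrist":
        T=np.array(c["tool_from_camera"]); Rt=Ro.from_euler('xyz',s["eef_rot"],degrees=True).as_matrix()
        Rc=Rt@T[:3,:3]; o=Rt@T[:3,3]+np.array(s["tcp_pos"])
        c["R"]=Rc.T; c["t"]=-Rc.T@o
    c["R"]=np.array(c["R"]);c["t"]=np.array(c["t"]); return c
def ray(c,u,v):
    d=c["R"].T@np.array([(u-c["cx"])/c["fx"],(v-c["cy"])/c["fy"],1]); return -c["R"].T@c["t"],d
def onz(c,u,v,z):
    o,d=ray(c,u,v); return o+d*(z-o[2])/d[2]
def proj(c,X):
    p=c["R"]@np.array(X)+c["t"]; return [c["fx"]*p[0]/p[2]+c["cx"],c["fy"]*p[1]/p[2]+c["cy"]]
def tri(rs):
    A=np.zeros((3,3));b=np.zeros(3)
    for o,d in rs:
        d=d/np.linalg.norm(d);P=np.eye(3)-np.outer(d,d);A+=P;b+=P@o
    x=np.linalg.solve(A,b); return x,[np.linalg.norm(np.cross(x-o,d/np.linalg.norm(d))) for o,d in rs]
E
python3 - <<'E'
from h import *
s=state();print({k:np.round(v,4).tolist() for k,v in s.items()},manip.grip_point_offset)
for n in("scene","top"):
    c=cam(n);cv2.imwrite(f"pics/{n}0.png",c["color"]);print(n,c["fx"],np.round(-c["R"].T@c["t"],3))
E
```

```text
{'time': 0.0, 'q': [-85.6855, 24.4484, 4.2303, 92.0503, -1.9555, 63.6461, -3.8451], 'joint_velocities': [-0.0124, -0.0523, -0.0471, 0.0846, -0.0034, -0.0283, 0.0246], 'effort': [-0.0021, -93.5822, 3.6657, -45.4178, -0.0489, 0.0204, 0.0001], 'tcp_pos': [0.1504, 0.6576, 0.1754], 'eef_rot': [-179.9274, 0.0033, 167.1178], 'contact_force': [0.8195, 0.3378, 0.2227], 'ft_torque': [-0.0033, -0.0368, 0.0087], 'gripper_width': 0.0942} -0.0188
scene 467.65097958293455 [ 1.485 -0.076  0.747]
top 537.5056917915205 [ 0.532 -0.004  1.314]
```

View pics/scene0.png

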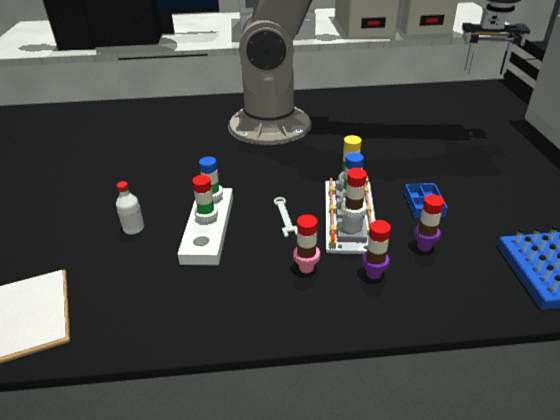

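View pics/top0.png

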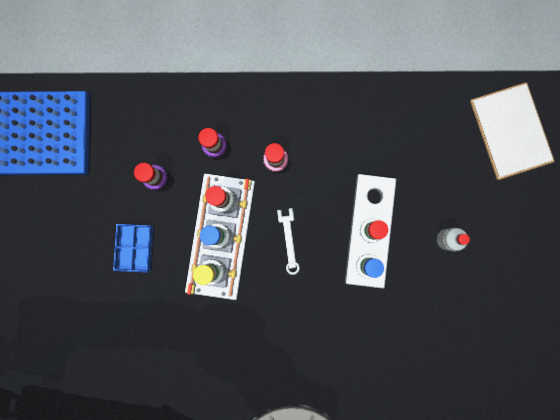

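The scene view shows the spent cartridge at (356,190), front of the panel row, and the fresh one at (203,200) in the stand.

Things that could be taken for the spent cartridge, as pixels in the top view:
- (216,197): red cap in the panel row, the one I choose.
- (377,230): red cap in the stand, with a green band, so it is the fresh one.
- (208,137) and (144,172): purple-bodied decoys.
- (275,153): pink decoy.
- (463,239): bottle cap.

The empty hole is at about (375,196) in the top view.

```bash
cat >> h.py <<'E'
def blobs(img,kind,mn=40):
    h=cv2.cvtColor(img,cv2.COLOR_BGR2HSV);H,S,V=[h[...,i].astype(int) for i in range(3)]
    m={"red":((H<6)|(H>174))&(S>190)&(V>110),"blue":(abs(H-108)<10)&(S>150)&(V>110),"yellow":(abs(H-29)<6)&(S>180)&(V>130),
       "white":(S<40)&(V>170),"green":(abs(H-60)<20)&(S>120)&(V>60)}[kind].astype(np.uint8)
    cs,_=cv2.findContours(m,cv2.RETR_EXTERNAL,cv2.CHAIN_APPROX_NONE)
    return [k for k in cs if cv2.contourArea(k)>=mn]
E
python3 - <<'E'
from h import *
t=cam("top");s=cam("scene")
for n,c in(("top",t),("scene",s)):
  for k in("red","blue","yellow","white"):
    for b in blobs(c["color"],k):
      if len(b)<5: continue
      r=cv2.minAreaRect(b);(x,y),rad=cv2.minEnclosingCircle(b);M=cv2.moments(b)
      print(n,k,np.round([M["m10"]/M["m00"],M["m01"]/M["m00"],x,y,rad],1),np.round(np.r_[r[0],r[1],r[2]],1))
a=cv2.resize(t["color"][160:310,170:270],None,fx=4,fy=4,interpolation=cv2.INTER_CUBIC)
b=cv2.resize(s["color"][130:260,320:395],None,fx=4.6,fy=4.6,interpolation=cv2.INTER_CUBIC)
a=a[:590,:];b=b[:590]; cv2.imwrite("pics/crop1.png",np.hstack([a,b[:590]]) if a.shape[0]==b.shape[0] else a)
E
```

```text
top blue [373.6 267.6 373.7 267.5   9.5] [374.  267.5  17.   18.   90. ]
top blue [209.7 235.  209.7 235.2   9.9] [209.5 235.   18.   19.   90. ]
top blue [132.3 247.  131.  247.5  28.8] [131.4 247.7  34.6  47.6   3.7]
top blue [ 43.8 132.1  42.5 132.   59.1] [ 42.5 132.   82.   85.   90. ]
top white [215.8 253.8 216.7 252.8  22.3] [217.  249.6  36.6  35.3   7.1]
top white [453.4 239.5 456.3 239.1  10.5] [455. 239.  20.  18.  90.]
top white [288.8 242.3 289.4 241.1  33.1] [289.2 241.4  65.6  15.1  80.9]
top white [220.6 217.5 223.2 216.8  22.2] [222.8 213.7  36.   37.6   9.5]
top white [227.6 267.1 224.  237.   63.1] [223.7 237.3  43.  120.2   8.8]
top white [370.6 230.8 370.5 230.5  57.9] [370.6 230.6  38.4 110.4   6.3]
top white [214.  203.7 214.5 235.   63.3] [215.5 235.2  43.2 119.9   9.1]
top white [512.7 130.1 512.5 129.5  49.3] [512.8 129.9  82.4  56.7  71. ]
top white [272.5  37.8 279.5  56.5 279.7] [279.4  34.9  71.8 559.1  89.7]
scene red [380.3 229.7 379.5 229.9  11.2] [380. 230.  20.  20.  90.]
scene red [307.2 224.2 306.8 224.2  11.1] [306.5 224.5  19.   19.   90. ]
scen
[... 1088 characters left out ...]
2 201.5  12.7  20.9  73.3]
scene white [205.6 229.5 204.  221.   42. ] [205.4 221.2  38.8  76.9  14. ]
scene white [370.6 202.7 370.  201.5  19.6] [370.3 201.5  39.2   3.1  82.2]
scene white [327.3 215.1 327.5 215.   34. ] [327.5 215.   68.    3.   90. ]
scene white [235.6 124.9 239.5 125.5  11.5] [237.3 126.9  23.   10.8  57.3]
scene white [330.6  41.1 341.   41.5  48.1] [341.   41.5   5.   96.   90. ]
scene white [31.1 40.8 47.1 47.5 48.3] [46.7 38.2 36.7 95.3 87.1]
scene white [203.9  30.9 201.7  28.4  40.4] [200.8  31.3  36.2  78.   87.4]
scene white [324.6  21.7 326.5  22.   17.4] [326.   21.7  27.5  23.   87.5]
scene white [466.6  14.9 467.   18.5  18.1] [467.6  17.8  25.9  32.8  11.3]
```

View pics/crop1.png

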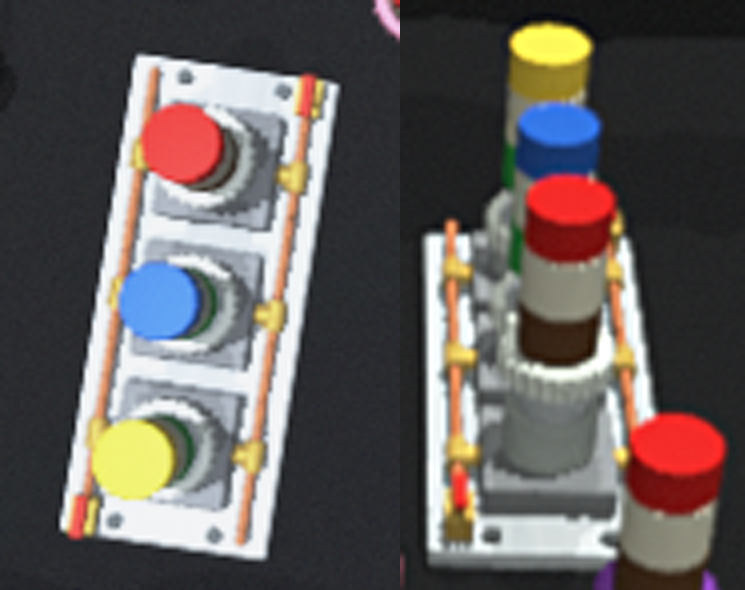

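The crop shows the front panel unit: red cap (top view about (216,197)), brown band, steel collar and white ring, with locked blue and yellow caps behind it. The choice is confirmed.

```bash
sed -i 's/(S>190)&(V>110),"blue"/(S>165)\&(V>110),"blue"/;s/(S>180)&(V>130)/(S>140)\&(V>130)/' h.py
python3 - <<'E'
from h import *
t=cam("top");s=cam("scene")
def circ(c,k,near):
  b=min(blobs(c["color"],k),key=lambda b:np.linalg.norm(b.reshape(-1,2).mean(0)-near))
  r=cv2.minAreaRect(b); return b,np.r_[cv2.minEnclosingCircle(b)[0],r[1]]
P={}
for n,k,p,z in(("spent","red",(216,197),.186),("blue","blue",(210,235),.178),("yel","yellow",(203,273),.178),("fresh","red",(377,230),.148),("spare","blue",(374,267),.148)):
  b,q=circ(t,k,np.array(p)); P[n]=onz(t,q[0],q[1],z); print(n,np.round(q,1),P[n].round(4))
# two-view height: top-face centre in scene ~ top edge of blob + ellipse half height
for n,p in(("spent",(357,177)),("fresh",(201,183))):
  b,_=circ(s,"red",np.array(p)); b=b.reshape(-1,2); w=np.ptp(b[:,0])+1; x=(b[:,0].max()+b[:,0].min())/2
  o,d=ray(s,x,b[:,1].min()); sl=abs(d[2])/np.linalg.norm(d); v=b[:,1].min()+w/2*sl
  k=[q for q in P if q==n][0]; uv=proj(t,P[n]); print(n,"tri",[np.round(a,4) for a in tri([ray(s,x,v),ray(t,*uv)])])
d=P["blue"]-P["yel"];print("row ang",np.degrees(np.arctan2(d[1],d[0])),np.linalg.norm(d),"pred unit",P["blue"]+d/np.linalg.norm(d)*.084)
d=P["fresh"]-P["spare"];print("stand ang",np.degrees(np.arctan2(d[1],d[0])),np.linalg.norm(d),"pred hole",P["fresh"]+d/np.linalg.norm(d)*.084)
b=min(blobs(t["color"],"white"),key=lambda b:abs(cv2.minAreaRect(b)[0][0]-370.6)+abs(cv2.minAreaRect(b)[0][1]-230.6))
q=cv2.boxPoints(cv2.minAreaRect(b));W=[onz(t,*p,.032).round(4) for p in q];print("stand",W,np.mean(W,0))
h=t["color"].max(2)[183:210,360:392]; m=(h<60).astype(np.uint8)
m=cv2.moments(max(cv2.findContours(m,0,1)[0],key=cv2.contourArea));print("hole",onz(t,360+m["m10"]/m["m00"],183+m["m01"]/m["m00"],.032).round(4))
E
```

```text
spent [215.1 195.4  19.1  18.4] [0.6298 0.1553 0.186 ]
blue [209.5 235.   18.   19. ] [0.5469 0.1681 0.178 ]Traceback (most recent call last):
  File "<stdin>", line 8, in <module>
  File "<stdin>", line 4, in circ
ValueError: min() iterable argument is empty
```

```bash
sed -i 's/(abs(H-29)<6)&(S>140)&(V>130)/(abs(H-29)<8)\&(S>90)\&(V>120)/' h.py
python3 - <<'E'
from h import *
t=cam("top");s=cam("scene")
print(cv2.cvtColor(t["color"],cv2.COLOR_BGR2HSV)[273,203])
def circ(c,k,near):
  b=min(blobs(c["color"],k),key=lambda b:np.linalg.norm(b.reshape(-1,2).mean(0)-near))
  r=cv2.minAreaRect(b); return b,np.r_[cv2.minEnclosingCircle(b)[0],r[1]]
P={}
for n,k,p,z in(("spent","red",(216,197),.186),("blue","blue",(210,235),.178),("yel","yellow",(203,273),.178),("fresh","red",(377,230),.148),("spare","blue",(374,267),.148)):
  b,q=circ(t,k,np.array(p)); P[n]=onz(t,q[0],q[1],z); print(n,np.round(q,1),P[n].round(4))
for n,p in(("spent",(357,177)),("fresh",(201,183))):
  b,_=circ(s,"red",np.array(p)); b=b.reshape(-1,2); w=np.ptp(b[:,0])+1; x=(b[:,0].max()+b[:,0].min())/2
  o,d=ray(s,x,b[:,1].min()); sl=abs(d[2])/np.linalg.norm(d); v=b[:,1].min()+w/2*sl
  print(n,"tri",[np.round(a,4) for a in tri([ray(s,x,v),ray(t,*proj(t,P[n]))])])
d=P["blue"]-P["yel"];print("row ang",np.degrees(np.arctan2(d[1],d[0])),np.linalg.norm(d),"pred unit",P["blue"]+d/np.linalg.norm(d)*.084)
d=P["fresh"]-P["spare"];print("stand ang",np.degrees(np.arctan2(d[1],d[0])),np.linalg.norm(d),"pred hole",P["fresh"]+d/np.linalg.norm(d)*.084)
b=min(blobs(t["color"],"white"),key=lambda b:abs(cv2.minAreaRect(b)[0][0]-370.6)+abs(cv2.minAreaRect(b)[0][1]-230.6))
q=cv2.boxPoints(cv2.minAreaRect(b));W=[onz(t,*p,.032).round(4) for p in q];print("stand",W,np.mean(W,0))
h=t["color"].max(2)[183:210,360:392]; m=(h<60).astype(np.uint8)
m=cv2.moments(max(cv2.findContours(m,0,1)[0],key=cv2.contourArea));print("hole",onz(t,360+m["m10"]/m["m00"],183+m["m01"]/m["m00"],.032).round(4))
E
```

```text
[ 30 131 243]
spent [215.  195.4  18.   19. ] [0.6297 0.1554 0.186 ]
blue [209.7 235.2  18.   19. ] [0.5464 0.1678 0.178 ]
yel [202.  272.5  19.   21. ] [0.4686 0.1837 0.178 ]
fresh [377.8 229.4  17.   18. ] [ 0.5559 -0.1922  0.148 ]
spare [373.7 267.5  17.   18. ] [ 0.4736 -0.1815  0.148 ]
spent tri [array([0.6299, 0.156 , 0.1846]), array([0.0005, 0.0005])]
fresh tri [array([ 0.556 , -0.1936,  0.1451]), array([0.0009, 0.0009])]
row ang -11.574453026185408 0.07940043464300864 pred unit [0.62866151 0.15090537 0.178     ]
stand ang -7.361203689450884 0.08293495195943489 pred hole [ 0.63918755 -0.20292327  0.148     ]
stand [array([ 0.4311, -0.1313,  0.032 ]), array([ 0.6927, -0.1647,  0.032 ]), array([ 0.6817, -0.2566,  0.032 ]), array([ 0.4201, -0.2219,  0.032 ])] [ 0.5564   -0.193625  0.032   ]
hole [ 0.6383 -0.2026  0.032 ]
```

apply_moves(deltas=[[1,-0.036,-0.024,-0.016,0,0,0],[1,-0.036,-0.024,-0.016,0,0,0],[1,-0.036,-0.024,-0.016,0,0,0],[1,-0.036,-0.024,-0.016,0,0,0],[1,-0.036,-0.024,-0.016,0,0,0],[1,-0.036,-0.024,-0.016,0,0,0],[1,-0.036,-0.024,-0.016,0,0,0],[1,-0.036,-0.024,-0.016,0,0,0]])

```text
time: 1.2
tcp_pos: [0.3894, 0.4051, 0.305]
eef_rot: [180.0, -0.0, 167.1]
contact_force: [0.1, 0.8, 0.2]
gripper_width: 0.094
```

apply_moves(deltas=[[1,-0.036,-0.024,0,0,0,0],[1,-0.036,-0.024,0,0,0,0],[1,-0.036,-0.024,0,0,0,0],[1,-0.036,-0.024,0,0,0,0],[1,-0.036,-0.024,0,0,0,0],[1,-0.036,-0.024,0,0,0,0],[1,0,0,0,0,0,-0.073],[1,0,0,0,0,0,0]])

```text
time: 2.0
tcp_pos: [0.5674, 0.217, 0.3039]
eef_rot: [-180.0, -0.0, 171.3]
contact_force: [-0.4, 0.1, 0.0]
gripper_width: 0.0941
```

```bash
cat >> h.py <<'E'
def go(p,yaw):
    s=state();R=Ro.from_euler('xyz',s["eef_rot"],degrees=True);d=R.inv().apply(np.array(p)-s["tcp_pos"])
    dr=(R.inv()*Ro.from_euler('xyz',[180,0,yaw],degrees=True)).as_rotvec()
    print("t",round(s["time"],2),"tcp",np.round(s["tcp_pos"],4),"rot",np.round(s["eef_rot"],2),"F",np.round(s["contact_force"],1),"w",round(float(s["gripper_width"]),4))
    print(" -> tool d",d.round(4),"turn",dr.round(4))
E
python3 - <<'E'
from h import *
go([.6297,.1555,.30],171.3)
c=cam("wrist");cv2.imwrite("pics/w1.png",c["color"])
E
```

```text
t 2.0 tcp [0.5674 0.217  0.3039] rot [-1.7998e+02 -1.0000e-02  1.7126e+02] F [-0.4  0.1  0. ] w 0.0941
 -> tool d [-0.0709 -0.0513  0.0039] turn [-0.0003 -0.0001 -0.0006]
```

View pics/w1.png

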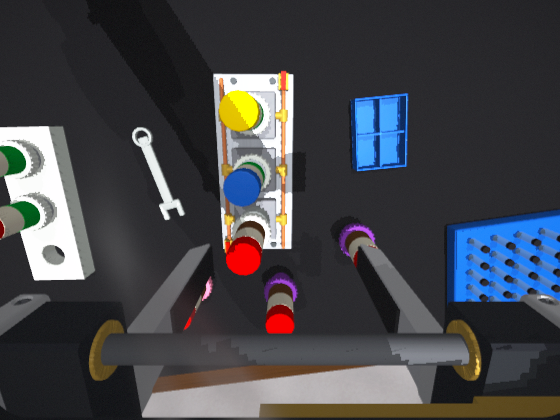

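The wrist view shows the spent cap at (243,255) in line with blue (241,187) and yellow (238,110). The purple decoy is at (280,300), and the empty stand hole at about (53,254).

```bash
cat >> h.py <<'E'
def cap(c,k,X):
    p=np.array(proj(c,X)); b=min(blobs(c["color"],k),key=lambda b:np.linalg.norm(b.reshape(-1,2).mean(0)-p))
    # top face: disc end of the blob, on the far side from nadir; use enclosing circle
    (x,y),r=cv2.minEnclosingCircle(b); M=cv2.moments(b); return x,y,r,M["m10"]/M["m00"],M["m01"]/M["m00"]
E
cat > capm.py <<'E'
from h import *
import sys
k=sys.argv[1];X=[float(a) for a in sys.argv[2:5]]
c=cam("wrist");q=cap(c,k,X);print("px",np.round(q,1),"pred",np.round(proj(c,X),1),"r_pred",c["fx"]*.021/(c["R"]@np.array(X)+c["t"])[2])
o,d=ray(c,q[0],q[1]);print("on z",onz(c,q[0],q[1],X[2]).round(4)); print("ray",o.round(5).tolist(),d.round(5).tolist())
E
python3 capm.py red .6297 .1555 .186; python3 capm.py blue .5464 .1678 .178; python3 capm.py yellow .4650 .181 .178
```

```text
px [240.8 256.   20.4 242.4 256.4] pred [241.1 260.4] r_pred 17.63927153735038
on z [0.6241 0.1563 0.186 ]
ray [0.48472, 0.23033, 0.51238] [0.39232, -0.20843, -0.91892]
px [240.8 187.8  19.2 240.3 188. ] pred [238.  189.9] r_pred 18.465381621621265
on z [0.5445 0.1715 0.178 ]
ray [0.48436, 0.23088, 0.51243] [0.17679, -0.17473, -0.98323]
px [237.7 111.7  21.6 237.1 112.1] pred [234.9 113.7] r_pred 19.814427849622366
on z [0.4636 0.1843 0.178 ]
ray [0.4842, 0.23112, 0.5125] [-0.06511, -0.14752, -1.05497]
```

apply_moves(deltas=[[1,-0.035,-0.025,0,0,0,0],[1,-0.036,-0.026,0.004,0,0,0],[1,0,0,0,0,0,0]])

```text
time: 2.5
tcp_pos: [0.6316, 0.1525, 0.2996]
eef_rot: [-179.9, 0.1, 171.0]
contact_force: [-0.6, -0.7, 0.1]
gripper_width: 0.094
```

```bash
python3 capm.py red .6297 .1555 .186; python3 capm.py blue .5464 .1678 .178; python3 capm.py yellow .4650 .181 .178;python3 -c "
from h import *
go([.6297,.1555,.30],171.3)"
```

```text
px [288.3 199.5  18.6 288.3 199.5] pred [287.7 200.6] r_pred 18.977991687725456
on z [0.6285 0.1564 0.186 ]
ray [0.54941, 0.16554, 0.50791] [0.2389, -0.02745, -0.9718]
px [286.  122.7  20.3 286.2 122.6] pred [284.7 123. ] r_pred 19.913352727850683
on z [0.5463 0.1692 0.178 ]
ray [0.54815, 0.1677, 0.50802] [-0.00592, 0.00471, -1.04454]
px [285.   34.2  24.2 285.1  34.5] pred [283.7  36.3] r_pred 21.46104256800065
on z [0.4634 0.1826 0.178 ]
ray [0.54732, 0.16916, 0.50821] [-0.28667, 0.0458, -1.12801]
t 2.65 tcp [0.6289 0.1579 0.2999] rot [ 1.7999e+02 -3.0000e-02  1.7132e+02] F [-0.5  0.   0.3] w 0.094
 -> tool d [-0.0012 -0.0023 -0.0001] turn [ 0.0002 -0.0005  0.0003]
```

apply_moves(deltas=[[1,-0.001,-0.002,0.03,0,0,0],[1,0,0,0.04,0,0,0],[1,0,0,0.04,0,0,0],[1,0,0,0.03,0,0,0],[1,0,0,0.018,0,0,0],[1,0,0,0,0,0,0],[1,0,0,0,0,0,0]], grip_force=35)

```text
time: 3.35
tcp_pos: [0.6298, 0.156, 0.1429]
eef_rot: [180.0, 0.0, 171.4]
contact_force: [-0.1, -0.8, 0.2]
gripper_width: 0.0936
```

```bash
python3 capm.py red .629 .156 .186; python3 -c "
from h import *
go([.629,.156,.142],171.2)"
```

```text
px [285.5 259.   37.  285.6 259.6] pred [285.2 266.1] r_pred 34.614995673304065
on z [0.6244 0.1569 0.186 ]
ray [0.5476, 0.16794, 0.35128] [0.4255, -0.06111, -0.91577]
t 3.4 tcp [0.6304 0.1558 0.1435] rot [1.7994e+02 7.0000e-02 1.7136e+02] F [ 0.5 -0.7 -0.7] w 0.0941
 -> tool d [ 0.0014 -0.0001  0.0015] turn [0.001  0.0012 0.0027]
```

apply_moves(deltas=[[0.5,0.001,0,0.001,0,0,0],[0.3,0,0,0,0,0,0],[0.3,0,0,0,0,0,0],[0.3,0,0,0,0,0,0],[0.3,0,0,0,0,0,0],[0.3,0,0,0,0,0,0]], grip_force=35)

```text
time: 4.0
tcp_pos: [0.629, 0.1549, 0.1411]
eef_rot: [-180.0, -0.0, 171.3]
contact_force: [0.3, 0.0, 0.5]
gripper_width: 0.0501
```

```bash
python3 -c "
from h import *
go([.629,.156,.142],171.2)"
```

```text
t 4.0 tcp [0.629  0.1549 0.1411] rot [-180.    -0.   171.3] F [0.3 0.  0.5] w 0.0501
 -> tool d [ 0.0002  0.0011 -0.0009] turn [-0.     -0.      0.0017]
```

apply_moves(deltas=[[0.3,0,0,0,0,0,0],[0.3,0,0,0,0,0,0],[0.3,0,0,0,0,0,0],[0.3,0,0,0,0,0,0]])

```text
time: 4.4
tcp_pos: [0.6291, 0.155, 0.1411]
eef_rot: [180.0, 0.0, 171.3]
contact_force: [0.2, 0.7, 0.1]
gripper_width: 0.0414
```

apply_moves(deltas=[[0.3,0,0,-0.005,0,0,0],[0.3,0,0,-0.02,0,0,0],[0.3,0,0,-0.03,0,0,0],[0.3,0,0,-0.025,0,0,0],[0.3,0,0,0,0,0,0],[0.3,0,0,0,0,0,0]])

```text
time: 5.0
tcp_pos: [0.6289, 0.1549, 0.221]
eef_rot: [180.0, 0.0, 171.3]
contact_force: [-0.1, 0.0, -3.7]
gripper_width: 0.0416
```

```bash
python3 -c "
from h import *
go([.6385,-.2025,.222],172.6)
for n in ('scene','wrist'):
  c=cam(n);cv2.imwrite('pics/'+n+'2.png',c['color'])
a=cv2.imread('pics/scene2.png')[90:260,290:440];b=cv2.imread('pics/wrist2.png')[150:420,100:460]
a=cv2.resize(a,(400,453),interpolation=2);b=cv2.resize(b,(400,300));o=np.zeros((453,800,3),np.uint8);o[:,:400]=a;o[:300,400:]=b;cv2.imwrite('pics/m2.png',o)"
```

```text
t 5.0 tcp [0.6289 0.1549 0.221 ] rot [1.7999e+02 1.0000e-02 1.7130e+02] F [-0.1  0.  -3.7] w 0.0416
 -> tool d [-0.0635 -0.3518 -0.001 ] turn [ 0.0002  0.0001 -0.0227]
```

View pics/m2.png

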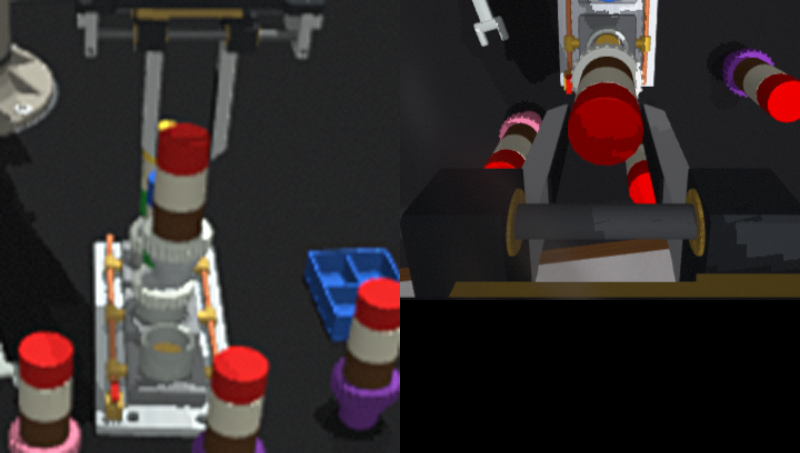

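Viewed: the spent cartridge is held upright, and the collar with its brass seat is now open at about mosaic (165,348).

apply_moves(deltas=[[0.3,-0.004,-0.02,0,0,0,0],[0.3,-0.007,-0.04,0,0,0,0],[0.3,-0.007,-0.04,0,0,0,0],[0.3,-0.007,-0.04,0,0,0,0],[0.3,-0.007,-0.04,0,0,0,0],[0.3,-0.007,-0.04,0,0,0,0],[0.3,-0.007,-0.04,0,0,0,0],[0.3,-0.007,-0.04,0,0,0,0]])

```text
time: 5.9
tcp_pos: [0.6353, -0.1511, 0.2198]
eef_rot: [-180.0, -0.1, 171.3]
contact_force: [0.4, 0.7, -3.4]
gripper_width: 0.0412
```

apply_moves(deltas=[[0.3,-0.006,-0.032,0,0,0,0],[0.3,-0.004,-0.02,0,0,0,0],[0.3,0,0,0,0,0,-0.023],[0.3,0,0,0,0,0,0],[0.3,0,0,0,0,0,0]])

```text
time: 6.4
tcp_pos: [0.638, -0.2012, 0.2203]
eef_rot: [180.0, -0.1, 172.7]
contact_force: [0.2, 0.4, -3.3]
gripper_width: 0.0411
```

```bash
python3 -c "
from h import *
go([.6385,-.2025,.222],172.6)
w=cam('wrist');t=cam('top');s=cam('scene')
for n,c in(('wrist',w),('scene',s)):cv2.imwrite('pics/'+n+'3.png',c['color']);print(n,proj(c,[.6385,-.2025,.032]))
# mouth in top+scene: predictions
print(proj(t,[.629,.156,.062]),proj(s,[.629,.156,.062]))
b=cv2.resize(w['color'],None,fx=.9,fy=.9)
a=cv2.resize(s['color'][170:270,150:250],(290,290),interpolation=2);e=cv2.resize(t['color'][180:240,190:250],(290,290),interpolation=2)
o=np.zeros((580,800,3),np.uint8);o[:378,:504]=b;o[:290,504:794]=a;o[290:,504:794]=e;cv2.imwrite('pics/m3.png',o)"
```

```text
t 6.4 tcp [ 0.638  -0.2012  0.2203] rot [ 1.7997e+02 -7.0000e-02  1.7267e+02] F [ 0.2  0.4 -3.3] w 0.0411
 -> tool d [-0.0007 -0.0012 -0.0017] turn [ 0.0005 -0.0012  0.0012]
wrist [np.float64(283.9178199353781), np.float64(189.61606377239605)]
scene [np.float64(201.84825808225182), np.float64(239.98448270040257)]
[np.float64(222.30661781549557), np.float64(200.2487479255658)] [np.float64(352.7725868575292), np.float64(216.4734350851357)]
```

View pics/m3.png

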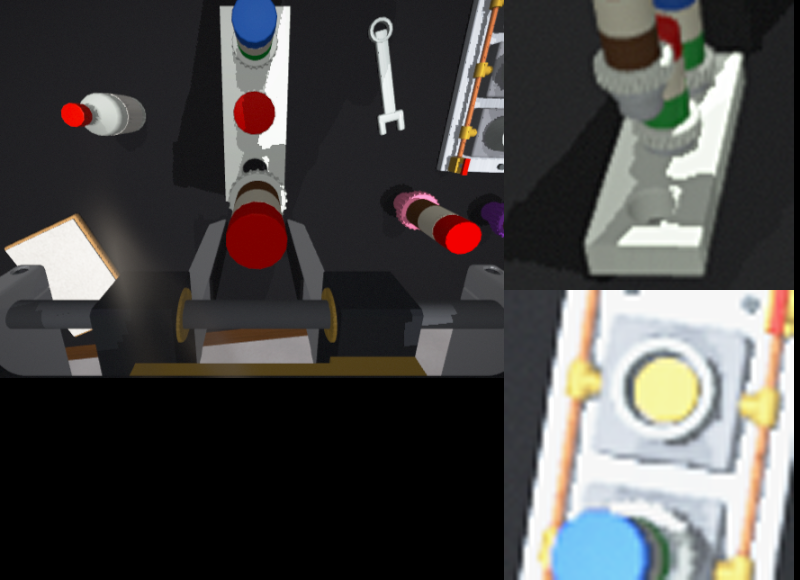

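The wrist view shows the fresh cap at mosaic (254,113), the spare at (254,20), and the held cartridge over the hole. The top inset shows the empty collar with the brass seat in its centre.

```bash
python3 capm.py red .556 -.1925 .148; python3 capm.py red .6385 -.203 .265
python3 - <<'E'
from h import *
t=cam("top");w=cam("wrist")
# collar ring + seat centre in top
im=t["color"];h=cv2.cvtColor(im,cv2.COLOR_BGR2HSV)
m=((abs(h[...,0].astype(int)-27)<8)&(h[...,1]>60)&(h[...,2]>120)).astype(np.uint8);m[:190]=0;m[212:]=0;m[:,:212]=0;m[:,234:]=0
k=max(cv2.findContours(m,0,1)[0],key=cv2.contourArea);M=cv2.moments(k);print("seat",onz(t,M["m10"]/M["m00"],M["m01"]/M["m00"],.046).round(4),cv2.contourArea(k))
# stand side edges in wrist: rows above hole
g=w["color"].min(2).astype(int)
for v in(150,165,180,200):
  r=g[v,150:400];e=np.where(r>75)[0]+150;print(v,e.min(),e.max(),onz(w,e.min(),v,.032).round(4),onz(w,e.max(),v,.032).round(4))
E
```

```text
px [282.5 124.5  23.6 282.2 124.6] pred [283.2 125.2] r_pred 23.313256728428435
on z [ 0.5553 -0.193   0.148 ]
ray [0.55583, -0.19137, 0.42934] [-0.00184, -0.0062, -1.04284]
px [284.5 268.   33.7 284.5 267.2] pred [283.2 268.6] r_pred 34.70880586967836
on z [ 0.6382 -0.2021  0.265 ]
ray [0.5558, -0.19151, 0.42942] [0.45464, -0.05866, -0.90739]
seat [0.6304 0.1561 0.046 ] 119.5
150 249 318 [ 0.5811 -0.2417  0.032 ] [ 0.5927 -0.1526  0.032 ]
165 249 317 [ 0.6003 -0.2448  0.032 ] [ 0.6119 -0.1558  0.032 ]
180 250 316 [ 0.6202 -0.2468  0.032 ] [ 0.6316 -0.1591  0.032 ]
200 251 316 [ 0.6476 -0.2498  0.032 ] [ 0.6591 -0.1618  0.032 ]
```

apply_moves(deltas=[[0.3,-0.001,-0.0017,0.01,0,0,0],[0.3,0,0,0.03,0,0,0],[0.3,0,0,0.03,0,0,0],[0.3,0,0,0.012,0,0,0],[0.3,0,0,0,0,0,0],[0.3,0,0,0,0,0,0]])

```text
time: 7.35
tcp_pos: [0.6393, -0.2047, 0.1399]
eef_rot: [-180.0, 0.0, 172.6]
contact_force: [-0.2, 1.3, -1.8]
gripper_width: 0.041
```

apply_moves(deltas=[[0.3,0,0,0.006,0,0,0],[0.3,0,0,0.006,0,0,0],[0.3,0,0,0.003,0,0,0],[0.3,0,0,0,0,0,0]])

```text
time: 7.75
tcp_pos: [0.6387, -0.2043, 0.1237]
eef_rot: [180.0, -0.0, 172.6]
contact_force: [0.8, -0.4, -2.8]
gripper_width: 0.0415
```

```bash
python3 -c "
from h import *
go([.6388,-.203,.103],172.6)
s=cam('scene');w=cam('wrist');cv2.imwrite('pics/s4.png',s['color'])
a=cv2.resize(s['color'][140:280,150:260],(393,500),interpolation=2);b=cv2.resize(w['color'],(400,300));o=np.zeros((500,793,3),np.uint8);o[:,:393]=a;o[:300,393:]=b;cv2.imwrite('pics/m4.png',o)"
```

```text
t 7.75 tcp [ 0.6387 -0.2043  0.1237] rot [ 1.8000e+02 -3.0000e-02  1.7262e+02] F [ 0.8 -0.4 -2.8] w 0.0415
 -> tool d [0.     0.0013 0.0207] turn [ 0.     -0.0005  0.0004]
```

View pics/m4.png

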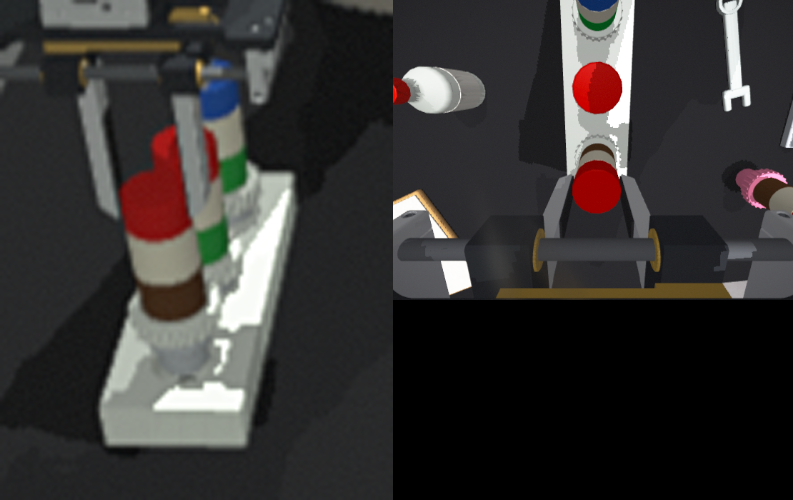

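The spent cartridge is over hole 2 with its foot just entering the mouth and no contact force; continue down.

apply_moves(deltas=[[0.3,0,0,0.006,0,0,0],[0.3,0,0,0.006,0,0,0],[0.3,0,0,0.004,0,0,0],[0.3,0,0,0.002,0,0,0],[0.3,0,0,0.001,0,0,0],[0.3,0,0,0,0,0,0]])

```text
time: 8.45
tcp_pos: [0.6388, -0.2044, 0.105]
eef_rot: [-180.0, -0.0, 172.6]
contact_force: [0.5, 1.0, -3.1]
gripper_width: 0.0413
```

apply_moves(deltas=[[0.3,0,0,0.0015,0,0,0],[0.3,0,0,0.001,0,0,0],[0.3,0,0,0,0,0,0]])

```text
time: 8.75
tcp_pos: [0.6393, -0.2045, 0.1031]
eef_rot: [-180.0, 0.1, 172.6]
contact_force: [-0.2, 0.4, 2.4]
gripper_width: 0.041
```

apply_moves(deltas=[[1,0,0,0,0,0,0],[1,0,0,0,0,0,0],[1,0,0,0,0,0,0],[1,0,0,0,0,0,0],[1,0,0,0,0,0,0],[1,0,0,0,0,0,0]])

```text
time: 9.35
tcp_pos: [0.6388, -0.2044, 0.1026]
eef_rot: [-180.0, -0.0, 172.6]
contact_force: [0.8, -0.3, 0.5]
gripper_width: 0.0858
```

apply_moves(deltas=[[1,0,0,-0.02,0,0,0],[1,0,0,-0.04,0,0,0],[1,0,0,-0.04,0,0,0],[1,0.03,0,0,0,0,0],[1,0.03,0,0,0,0,0],[1,0.024,0,0,0,0,0],[1,0,0,0,0,0,0],[1,0,0,0,0,0,0]])

```text
time: 10.15
tcp_pos: [0.5558, -0.1934, 0.2031]
eef_rot: [180.0, 0.1, 172.6]
contact_force: [-0.0, 0.1, 0.8]
gripper_width: 0.0943
```

```bash
python3 capm.py red .6388 -.204 .148; python3 capm.py red .5555 -.193 .148; python3 -c "
from h import *
go([.5555,-.193,.104],172.6)
s=cam('scene');w=cam('wrist')
a=cv2.resize(s['color'][140:280,150:260],(393,500),interpolation=2);b=cv2.resize(w['color'],(400,300));o=np.zeros((500,793,3),np.uint8);o[:,:393]=a;o[:300,393:]=b;cv2.imwrite('pics/m5.png',o)"
```

```text
px [285.5 292.7  23.7 285.8 293.2] pred [285.2 298.3] r_pred 20.982059016539093
on z [ 0.6325 -0.2029  0.148 ]
ray [0.47317, -0.18324, 0.41139] [0.5344, -0.06578, -0.88349]
px [284.9 214.5  23.7 285.1 214.8] pred [285.4 217.9] r_pred 22.820011504674014
on z [ 0.5522 -0.193   0.148 ]
ray [0.47366, -0.18324, 0.41122] [0.2858, -0.03563, -0.95764]
t 10.25 tcp [ 0.5563 -0.1935  0.2027] rot [-1.7999e+02  2.0000e-02  1.7264e+02] F [ 0.2 -0.   0.1] w 0.0941
 -> tool d [0.0009 0.0004 0.0987] turn [-0.0002  0.0004  0.0007]
```

View pics/m5.png

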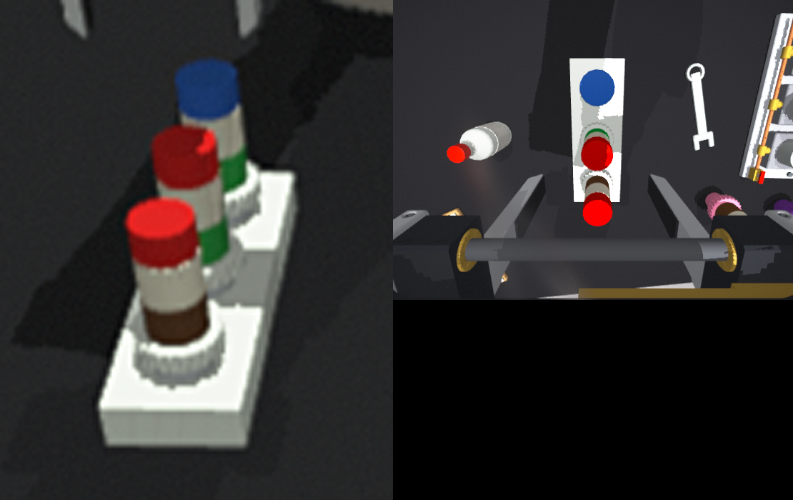

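The spent cartridge hangs upright and free in hole 2 (scene inset about (165,290)). The fresh one, with its green band, is under the gripper.

apply_moves(deltas=[[1,0.0005,0,0.03,0,0,0],[1,0,0,0.035,0,0,0],[1,0,0,0.025,0,0,0],[1,0,0,0.009,0,0,0],[0.3,0,0,0,0,0,0],[0.3,0,0,0,0,0,0],[0.3,0,0,0,0,0,0],[0.3,0,0,0,0,0,0]], grip_force=50)

```text
time: 11.15
tcp_pos: [0.5557, -0.1937, 0.1047]
eef_rot: [180.0, 0.1, 172.6]
contact_force: [0.6, 0.8, -0.8]
gripper_width: 0.0656
```

apply_moves(deltas=[[0.3,0,0,0,0,0,0],[0.3,0,0,0,0,0,0],[0.3,0,0,0,0,0,0],[0.3,0,0,0,0,0,0],[0.3,0,0,0,0,0,0],[0.3,0,0,0,0,0,0]])

```text
time: 11.75
tcp_pos: [0.5552, -0.1934, 0.1037]
eef_rot: [180.0, 0.0, 172.6]
contact_force: [0.1, 1.0, 3.7]
gripper_width: 0.0412
```

```bash
python3 -c "
from h import *
go([.5555,-.193,.104],172.6)"
```

```text
t 11.75 tcp [ 0.5552 -0.1934  0.1037] rot [1.8000e+02 2.0000e-02 1.7262e+02] F [0.1 1.  3.7] w 0.0412
 -> tool d [-0.0002  0.0005 -0.0003] turn [0.0001 0.0003 0.0004]
```

apply_moves(deltas=[[0.3,0,0,-0.005,0,0,0],[0.3,0,0,-0.02,0,0,0],[0.3,0,0,-0.035,0,0,0],[0.3,0,0,-0.035,0,0,0],[0.3,0,0,-0.03,0,0,0],[0.3,0,0,0,0,0,0]])

```text
time: 12.35
tcp_pos: [0.5566, -0.1944, 0.2325]
eef_rot: [-180.0, 0.3, 172.6]
contact_force: [-0.2, 0.0, -2.9]
gripper_width: 0.0409
```

apply_moves(deltas=[[0.3,-0.002,0.02,0,0,0,0],[0.3,-0.003,0.04,0,0,0,0],[0.3,-0.003,0.04,0,0,0,0],[0.3,-0.003,0.04,0,0,0,0],[0.3,-0.003,0.04,0,0,0,0],[0.3,-0.003,0.04,0,0,0,0],[0.3,-0.003,0.04,0,0,0,0],[0.3,-0.003,0.04,0,0,0,0]])

```text
time: 13.15
tcp_pos: [0.6159, 0.1025, 0.2277]
eef_rot: [-180.0, -0.1, 172.6]
contact_force: [0.8, -0.1, -2.3]
gripper_width: 0.0411
```

apply_moves(deltas=[[0.3,-0.003,0.035,0,0,0,0],[0.3,-0.003,0.02,0,0,0,0],[0.3,0,0,0,0,0,0.024],[0.3,0,0,0,0,0,0],[0.3,0,0,0,0,0,0]])

```text
time: 13.65
tcp_pos: [0.6293, 0.153, 0.2284]
eef_rot: [-180.0, -0.0, 171.1]
contact_force: [-0.3, -0.1, -2.4]
gripper_width: 0.0407
```

```bash
python3 -c "
from h import *
go([.6297,.1557,.157],171.2)
w=cam('wrist');s=cam('scene');t=cam('top')
a=cv2.resize(s['color'][100:270,300:420],(353,500),interpolation=2);b=cv2.resize(w['color'],(440,330));o=np.zeros((500,793,3),np.uint8);o[:,:353]=a;o[:330,353:]=b;cv2.imwrite('pics/m6.png',o)
for z in(.062,.154,.27):print(z,np.round(proj(s,[.6297,.1557,z]),1),np.round(proj(w,[.6297,.1557,z]),1))"; python3 capm.py red .6297 .1557 .29
```

```text
t 13.65 tcp [0.6293 0.153  0.2284] rot [-1.7995e+02 -1.0000e-02  1.7115e+02] F [-0.3 -0.1 -2.4] w 0.0407
 -> tool d [0.     0.0028 0.0714] turn [-0.0008 -0.0003 -0.0009]
0.062 [352.7 216.7] [287.2 192.5]
0.154 [355.6 184.5] [287.9 212.7]
0.27 [359.7 138.7] [289.8 266. ]
px [284.9 266.9  32.7 284.9 266.4] pred [289.3 282.2] r_pred 38.23208041079134
on z [0.6202 0.1547 0.29  ]
ray [0.54729, 0.16592, 0.43713] [0.44988, -0.06909, -0.9083]
```

View pics/m6.png

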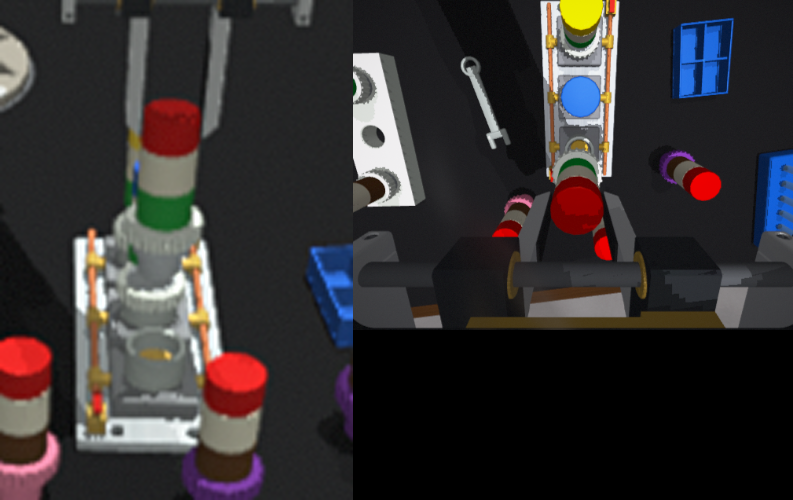

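The fresh cartridge is held upright over the collar (scene inset mouth at about (155,352)), about 3 mm short in y. I correct that and descend.

apply_moves(deltas=[[0.3,0,0.0026,0.01,0,0,0],[0.3,0,0,0.025,0,0,0],[0.3,0,0,0.02,0,0,0],[0.3,0,0,0.01,0,0,0],[0.3,0,0,0,0,0,0],[0.3,0,0,0,0,0,0]])

```text
time: 14.45
tcp_pos: [0.6301, 0.1574, 0.1641]
eef_rot: [180.0, 0.0, 171.2]
contact_force: [-0.5, -0.6, -1.7]
gripper_width: 0.0413
```

```bash
python3 -c "
from h import *
go([.6297,.1557,.1417],171.2)
s=cam('scene');w=cam('wrist')
a=cv2.resize(s['color'][140:250,310:410],(500,550),interpolation=2);b=cv2.resize(w['color'][150:330,200:370],(283,300));o=np.zeros((550,783,3),np.uint8);o[:,:500]=a;o[:300,500:]=b;cv2.imwrite('pics/m7.png',o)"
```

```text
t 14.45 tcp [0.6301 0.1574 0.1641] rot [1.8000e+02 2.0000e-02 1.7123e+02] F [-0.5 -0.6 -1.7] w 0.0413
 -> tool d [ 0.0002 -0.0017  0.0224] turn [0.0001 0.0004 0.0006]
```

View pics/m7.png

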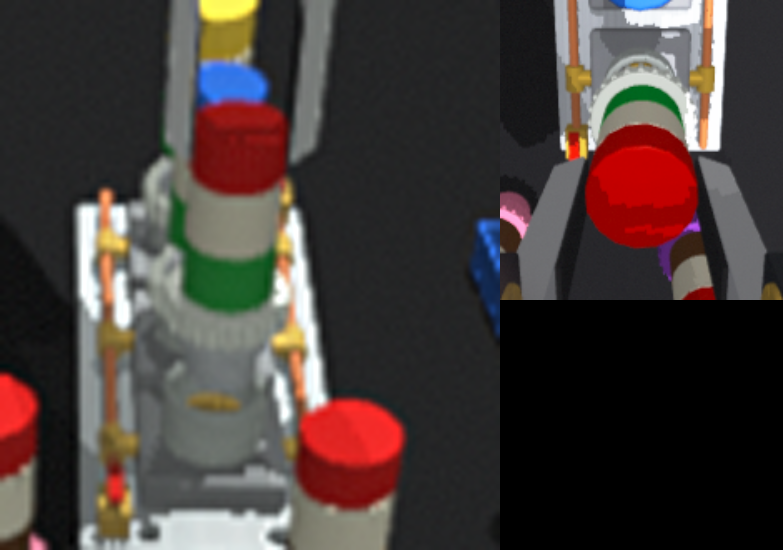

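The foot is just above the collar and aligned to about 1 px in the scene view. I take a small y correction and go down gently.

apply_moves(deltas=[[0.3,0,-0.0012,0,0,0,0],[0.3,0,0,0.003,0,0,0],[0.3,0,0,0.003,0,0,0],[0.3,0,0,0.003,0,0,0],[0.3,0,0,0,0,0,0],[0.3,0,0,0,0,0,0]])

```text
time: 15.15
tcp_pos: [0.6296, 0.1562, 0.1545]
eef_rot: [-180.0, -0.0, 171.2]
contact_force: [0.2, -0.6, -2.9]
gripper_width: 0.041
```

apply_moves(deltas=[[0.3,0,0,0.003,0,0,0],[0.3,0,0,0.003,0,0,0],[0.3,0,0,0.003,0,0,0],[0.3,0,0,0.0015,0,0,0],[0.3,0,0,0,0,0,0],[0.3,0,0,0,0,0,0]])

```text
time: 15.75
tcp_pos: [0.6297, 0.1562, 0.1441]
eef_rot: [-180.0, -0.0, 171.2]
contact_force: [0.7, 0.7, -2.1]
gripper_width: 0.0406
```

apply_moves(deltas=[[0.3,0,0,0.001,0,0,0],[0.3,0,0,0.001,0,0,0],[0.3,0,0,0,0,0,0],[0.3,0,0,0,0,0,0]])

```text
time: 16.15
tcp_pos: [0.6296, 0.1562, 0.142]
eef_rot: [-180.0, -0.0, 171.2]
contact_force: [0.5, -0.2, -2.6]
gripper_width: 0.0409
```

apply_moves(deltas=[[0.3,0,0,0.001,0,0,0],[0.3,0,0,0.001,0,0,0],[0.3,0,0,0,0,0,0],[0.3,0,0,0,0,0,0]])

```text
time: 16.55
tcp_pos: [0.6301, 0.1562, 0.1406]
eef_rot: [180.0, 0.1, 171.2]
contact_force: [-1.4, 0.1, 5.8]
gripper_width: 0.0407
```

apply_moves(deltas=[[0.3,0,0,0.001,0,0,0],[0.3,0,0,0.001,0,0,0],[0.3,0,0,0,0,0,0],[0.3,0,0,0,0,0,0]])

```text
time: 16.95
tcp_pos: [0.6303, 0.1562, 0.139]
eef_rot: [180.0, 0.1, 171.2]
contact_force: [-0.5, -1.5, 8.4]
gripper_width: 0.0409
```

apply_moves(deltas=[[0.3,0,0,0.001,0,0,0],[0.3,0,0,0.001,0,0,0],[0.3,0,0,0,0,0,0],[0.3,0,0,0,0,0,0],[0.3,0,0,0,0,0,0],[0.3,0,0,0,0,0,0]])

```text
time: 17.55
tcp_pos: [0.6305, 0.1562, 0.1373]
eef_rot: [180.0, 0.1, 171.2]
contact_force: [-1.2, -1.5, 11.3]
gripper_width: 0.0404
```

```bash
python3 -c "
from h import *
go([.6297,.1557,.137],171.2)
s=cam('scene');t=cam('top');go([.6297,.1557,.137],171.2)
a=cv2.resize(s['color'][130:280,100:450],(798,342),interpolation=2);b=cv2.resize(t['color'][120:310,100:480],(500,250));o=np.zeros((592,798,3),np.uint8);o[:342]=a;o[342:,:500]=b;cv2.imwrite('pics/m8.png',o)"
```

```text
t 17.55 tcp [0.6305 0.1562 0.1373] rot [1.7995e+02 1.0000e-01 1.7123e+02] F [-1.2 -1.5 11.3] w 0.0404
 -> tool d [ 0.0008 -0.0006  0.0003] turn [0.0008 0.0018 0.0006]
t 17.65 tcp [0.6306 0.1562 0.1373] rot [1.7995e+02 1.1000e-01 1.7123e+02] F [-0.5 -1.1 11.4] w 0.0409
 -> tool d [ 0.0008 -0.0006  0.0003] turn [0.0009 0.0019 0.0005]
```

View pics/m8.png

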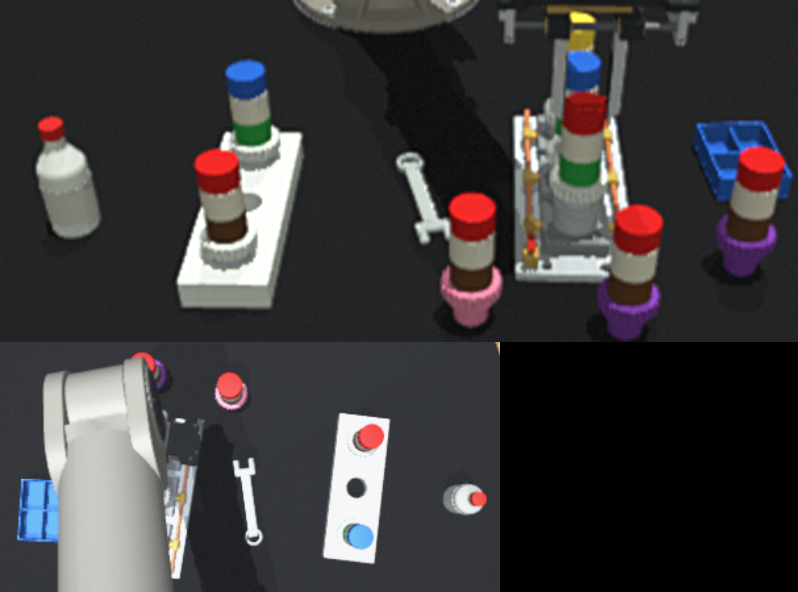

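All is in place: the fresh cartridge is upright in the collar, the spent one is upright in the stand, and the bystanders have not moved. The wrist reads 11.4 N plus about 2.5 N weight, so about 14 N on the seat.

```bash
python3 -c "
from h import *
print(workorder.close_job()); go([.6297,.1557,.137],171.2)"
```

```text
the job is handed in; nothing more can be done
None
the job is handed in; nothing more can be done
```

The spent cartridge now stands upright and released in hole 2 of the stand. The fresh one is in the open unit, gripped on its upper half about 45 mm above its middle and pressed down. I handed the job in while still holding and pressing, at about 17.7 s; `close_job()` gives no verdict.

**Last checks**
- **Press force:** the wrist read a steady 11.4 N upward. With the cartridge's weight that is about 14 N on the seat, a sink of about 4 mm. The tool height (4 to 4.5 mm below first contact) agrees. The seat joint itself could not be read.
- **Position:** the tool axis was within 1 mm of the measured mouth and tilted about 0.1°. The grip was closed on the cartridge at 41 mm with 50 N set.
- **Surroundings:** the final pictures show the spent cartridge upright and untouched. The spare, spanner, bottle and box looked unmoved in the pictures; I did not measure them again.

**Disagreements**
- The wrist camera put the cap tops 4 to 6 mm short along x when they were seen obliquely, because the red of the cap's side joined the top. I relied on the steep views and the top camera there.
- The y readings of the tool wandered by 1 to 2 mm after moves, so I corrected them before each insertion.
- The two-view cap heights came out 1 to 3 mm below the text's values, which I kept.

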